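# Free the seized cork-bin knob and put the corks away

## Task

The knob on the cork bin's swivel shutter has seized: first press the squirt cap of the cleaner bottle beside it fully down and let it spring back up, then rock the knob to and fro in small arcs until it breaks free, and turn it anticlockwise until the drop hole is wholly uncovered. Put every cork from the tray into the bin, then turn the knob back so that the shutter is centred over the hole again. Leave the wine glass, the tumbler and the metal measure where they stand.

Things in the scene. Friction and masses are not known exactly. Their poses are not given: they have to be found in the camera images.
- bin: Round aluminium cork bin, fixed to the worktop: 160 mm across, closed by a flat cover whose top is 112 mm above the origin. Origin: centre of its underside, z up. The cover has one drop hole, a 70-degree sector over radii 18 to 76 mm, centred on the bin's own -x. On it lies a swivel shutter, an 84-degree sector plate, top at 115.5 mm, with an upright bar knob on the bin's axis. Floor 4 mm, walls 3.5 mm thick.
- hole (a point): The middle of the drop hole, 48 mm from the bin's axis along its own -x, level with the top of the cover (112 mm above the worktop). The hole is 55 mm wide here; a cork held upright passes easily. Below it the bin's floor slopes (32 degrees) down towards the bin's +x half, so that corks slide away from under the hole.
- shutter (a joint): Turn of shutter and knob, rad, positive anticlockwise from above. 0: shutter centred over the hole; 1.35 to 1.57 (end stop): hole wholly uncovered. Stays where left (friction 0.2 N m). Seized at first: it stops hard at 0.32 either way. Each swing past +0.2, then past -0.2, and so on in turn, loosens it a step; after an unknown number (3 to 8) it turns freely up to 1.57, and stays free. Stop at -0.32 remains.
- knob_grip (a point): The point to grip on the knob, on the bin's axis, 138 mm above the worktop; turns with the knob. The knob is an upright bar 46 mm long, 14 mm thick and 30 mm high (from 122 to 152 mm above the worktop), long along this point's own x axis, so its flat sides face the point's y and -y. At shutter angle 0 its axes are those of the bin.
- cleaner: White cleaner bottle on a dark round foot 72 mm across, fixed to the worktop left of the bin; 54 mm thick, with a grey squirt cap on top. Origin: centre of its underside. Its spout (own -y) points to the bin's knob.
- nozzle_top (a point): Middle of the flat top of the cleaner bottle's squirt cap, a cylinder 29 mm across; 125 mm above the worktop when up. Moves with the cap.
- nozzle (a joint): How far the squirt cap is pressed down, m: 0 up, 0.008 fully down. Sprung: about 4 N to start, 8 N at the bottom; springs back by itself.
- tray: Flat dark metal tray, fixed to the worktop right of the bin, 150 mm along its own x, 310 mm along its own y; its floor is 4 mm above the worktop, its 5 mm wide rim stands 7 mm above the floor. Origin: centre of its underside. The corks stand in it.
- cork_0: A wine cork, 23 mm thick, 44 mm long, 15 g, at first standing on end in the tray (it may be knocked over; then it lies on its side). Origin: centre of its lower end face, own z along the cork. Three to five of the corks are present.
- cork_1: A wine cork, 23 mm thick, 44 mm long, 15 g, at first standing on end in the tray (it may be knocked over; then it lies on its side). Origin: centre of its lower end face, own z along the cork. Three to five of the corks are present.
- cork_2: A wine cork, 23 mm thick, 44 mm long, 15 g, at first standing on end in the tray (it may be knocked over; then it lies on its side). Origin: centre of its lower end face, own z along the cork. Three to five of the corks are present.
- cork_3: A wine cork, 23 mm thick, 44 mm long, 15 g, at first standing on end in the tray (it may be knocked over; then it lies on its side). Origin: centre of its lower end face, own z along the cork. Three to five of the corks are present.
- cork_4: A wine cork, 23 mm thick, 44 mm long, 15 g, at first standing on end in the tray (it may be knocked over; then it lies on its side). Origin: centre of its lower end face, own z along the cork. Three to five of the corks are present.
- wine_glass: Stemmed wine glass, 81 mm across, 201 mm tall, standing behind the bin; bystander. Origin: centre of its underside.
- tumbler: Glass tumbler, 80 mm across, 88 mm tall, at the left rear; bystander. Origin: centre of its underside.
- jigger: Metal double measure, 43 mm across, 70 mm tall, behind the bin on the left; bystander. Origin: centre of its underside.
Mind the look-alikes: they are no part of the job. What is shaped like the cleaner but orange or yellow is not meant.

How it is judged (in metres and radians):
On the way, in this order (a step that is already met when the one before it is completed fails the run):
1. the squirt cap is pressed down at least 6 mm (value of joint nozzle above 0.006 m), for 0.1 s.
2. the squirt cap has sprung back up, while the shutter is still over the hole (value of joint nozzle below 0.0015 m and value of joint shutter below 0.4 rad), for 0.1 s.
3. the freed knob has been turned anticlockwise until the hole is wholly uncovered (1.35 rad or more) (value of joint shutter above 1.35 rad), for 0.2 s.
4. every cork is inside the bin (horizontal distance between each of cork_0, cork_1, cork_2, cork_3, cork_4 and bin below 0.075 m and z of cork_0 in the frame of bin between -0.005 and 0.095 m and z of cork_1 in the frame of bin between -0.005 and 0.095 m and z of cork_2 in the frame of bin between -0.005 and 0.095 m and z of cork_3 in the frame of bin between -0.005 and 0.095 m and z of cork_4 in the frame of bin between -0.005 and 0.095 m), for 0.2 s.
At the end, for the whole second after the job is handed in: Every cork that is present lies inside the bin, under its cover; the shutter is back over the hole (within 0.1 rad of 0); the squirt cap is up (all of step 4 and value of joint shutter between -0.1 and 0.1 rad and value of joint nozzle below 0.0015 m); the robot touches nothing.
It fails at once if the wine glass is shifted more than 25 mm or tipped (distance of wine_glass from where it was at the start of the episode above 0.025 m or angle between wine_glass's own z axis and vertical above 0.4 rad).
It fails at once if the tumbler is shifted more than 25 mm or tipped (distance of tumbler from where it was at the start of the episode above 0.025 m or angle between tumbler's own z axis and vertical above 0.4 rad).
It fails at once if the metal measure is shifted more than 25 mm or tipped (distance of jigger from where it was at the start of the episode above 0.025 m or angle between jigger's own z axis and vertical above 0.4 rad).
Of cork_0, cork_1, cork_2, cork_3, cork_4 only 3 to 5 are there at a start; the rules pass over those that are not, and their reading is None.
At some moment in a run one of cork_0, cork_1, cork_2, cork_3, cork_4 may be knocked a few centimetres aside while the robot is not near it.
Once in a run the grip may slacken for a moment while it holds something.
It also fails if it takes over 208 s, if anything falls off the work surface, if the arm or the gripper's body presses on something with over 40 N, if the wrist force passes 120 N, or if a joint passes its speed limit or range.

## Robot

A 6-joint arm with a two-finger parallel gripper is mounted at the origin on a cart in front of the work surface, level with it; the furniture and walls round the work are solid. World frame = base frame: x ahead of the robot, y to its left, z up, the work surface at z = 0. Lengths are in mm, angles in degrees, forces in N, time in s.
With the tool pointing down it reaches from about 350 to 850 mm from the base axis. Payload 8.1 kg.
Tool frame: the origin (TCP) lies between the finger pads; the fingertips stand 22 mm ahead of it and the grasp point (between the pads) lies 3 mm ahead of it; z points along the fingers, y is the line along which they close (so a half turn about z gives the same grasp; the last joint's range is limited). The gripper opens to 85 mm and grips with 20 to 120 N. Pads are 22 mm wide; open, the fingers measure 114 mm over their backs; the gripper's body (76 mm by 85 mm) begins 54 mm behind the grasp point. The pads swing forward as they close: fully open they stand 13 mm farther back than shut.
Start: joints at [58.591, 7.471, 85.268, -0, 87.261, -4.893], TCP at [267.854, 536.898, 253.292] pointing down, gripper open.
Joint ranges: [-169.43, 169.43], [-51.17, 129.36], [1.28, 143.12], [-76.62, 256.62], [0, 156.53], [-152.29, 152.29]. Speed limits (degrees/s): [136.94, 136.94, 159.86, 180, 180, 180].

## Interface

Orientations are given as [roll, pitch, yaw] about the fixed x, y, z axes, in that order (R = Rz(yaw) Ry(pitch) Rx(roll)).
In Python, from bench import r, vision gives the robot as it stands.
- The arm moves only by the tool step_arm, never from a script. Its argument "targets" is a list that holds one entry, the list of rows, each a list of 6 numbers: the shift along the world's x, y, z in mm, then the turn, a rotation vector about the world's x, y, z in rad. In form: [[[x, y, z, rx, ry, rz], ...]]. A call has 1 to 12 rows; each row is the pose to reach, as a shift and turn from the pose commanded when the call began; what a row does not reach only later rows make up. A row lasts 1/12 s, in which the tool goes at most 41.7 mm and 7.16 degrees, less where a joint would pass 70% of its speed; a pose out of reach is approached as far as the arm can. A call with a gripper value outside its range is refused whole. "fingers" is the gripper's target within -1 to 1 (shut at 1, half-way at 0, fully open at -1), set as the call begins (left out, the last holds). The fingers move at their own pace and stop on an object; "newtons" is the grip in N (left out, the last holds). Time passes only in rows, so rows that repeat a pose let the fingers close. It gives the time, the measured TCP pose, the force, the opening and the grip force at its end, in the units of the state.
- r.sense(): the state, without advancing time (a new reading comes with each control period).
- vision.snapshot(name): name is "scene" or "top" or "wrist"; returns a dict with "img" (480x640x3 uint8, blue, green, red), "mtx" (3x3 intrinsics, pixels), "eye" and "attitude" of the camera in the world. Camera axes: x right, y up, looking along -z (the intrinsics and any distortion apply to the point x, -y, -z); pixel columns grow to the right and rows downward; lengths in mm; the calibration is good to about 2 mm. A picture is of the moment at which its call begins. There is no depth.
- r.hand_in(): hands the job in; it is judged then, once.
The state is a dict: "time": time; "joint_pos": joint angles; "qd": joint speeds; "joint_efforts": joint torques, N m; "tool_pos": TCP position; "tcp_rot": TCP orientation; "ft_force": force on the tool from outside, world axes, zero at the start; "wrist_torque": the same for the moment, N m; "finger_gap": finger opening in mm; "grip_force": force on a finger pad.
Only numpy, scipy, OpenCV 4.12 (cv2) and the standard library are available. Lean on these libraries where they do the work, as an engineer would, in place of code of your own. Each camera call takes 0.05 s, during which the arm holds its last target. There are 200 camera calls.

## Working session

There is one attempt and no reset: what is moved stays moved. The work goes in short steps, Python scripts to look and compute and a tool call to move; the robot and the scene stay as the last step left them, time stands still between calls to the robot, and variables do not carry over. Pictures are saved under pics/ and viewed, at most 14 in all, crops included, and the job is handed in when it is done.

Besides the shell and the picture viewer there is one more tool, called after ">>>" as a command line: name --argument value ..., lists and objects as JSON in quotes. step_arm: Moves the arm, as the interface text tells. Its arguments: {"type":"object","properties":{"targets":{"type":"array"},"fingers":{"type":"number"},"newtons":{"type":"number"}},"required":["targets"]}

```bash
mkdir -p pics; ls; cat > h.py <<'E'
import numpy as np, cv2
from bench import r, vision
from scipy.spatial.transform import Rotation as Ro
def snap(n,save=None):
    s=vision.snapshot(n)
    if save: cv2.imwrite('pics/'+save,s['img'])
    return s
E
python3 - <<'E'
from h import *
for n in ['scene','top']:
    s=snap(n,n+'0.png'); print(n,{k:v for k,v in s.items() if k!='img'})
print(r.sense())
E
```

```text
pics
scene {'mtx': array([[590.9470163 ,   0.        , 321.37467521],
       [  0.        , 590.9470163 , 247.84666323],
       [  0.        ,   0.        ,   1.        ]]), 'eye': array([-249.47342973, -427.02644054, 1401.59762192]), 'attitude': array([ 37.71008612,   0.47982147, -53.73088428])}
top {'mtx': array([[505.1458257 ,   0.        , 321.84560537],
       [  0.        , 505.1458257 , 246.03335174],
       [  0.        ,   0.        ,   1.        ]]), 'eye': array([ 232.58619143,  209.07606399, 1608.73968983]), 'attitude': array([ 13.13246136,   0.2435374 , -95.27341345])}
{'time': 0.1, 'joint_pos': array([ 5.85901519e+01,  7.51146501e+00,  8.53228084e+01,  6.01081060e-04,
        8.72619056e+01, -4.89346378e+00]), 'qd': array([ 0.07413356, -0.11312079, -0.24370702,  0.08624686,  0.01122266,
        0.05133281]), 'joint_efforts': array([ 7.59327959e-04, -5.70956111e+01, -5.01939440e+01, -2.19888179e-04,
        8.17011780e-03,  5.70049360e-05]), 'tool_pos': array([267.61355052, 536.50193815, 252.34438937]), 'tcp_rot': array([-1.79904223e+02, -8.80253091e-03,  1.53483579e+02]), 'ft_force': array([ 0.33082621, -1.0572029 , -0.43045264]), 'wrist_torque': array([-0.00666942,  0.03572374,  0.03359303]), 'grip_force': 0.0, 'finger_gap': 85.40416101404051}
```

View pics/scene0.png

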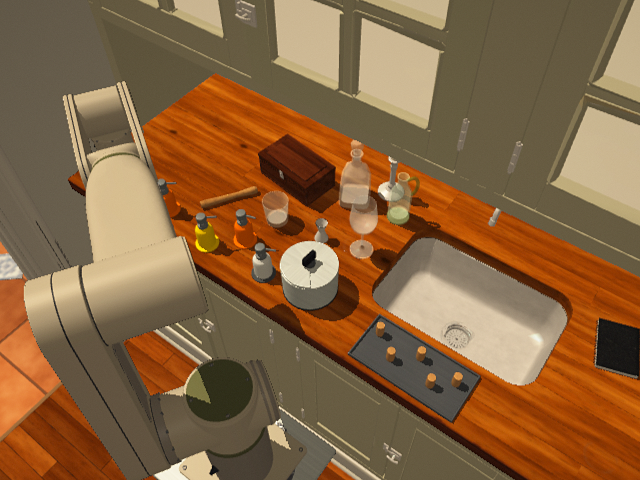

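View pics/top0.png

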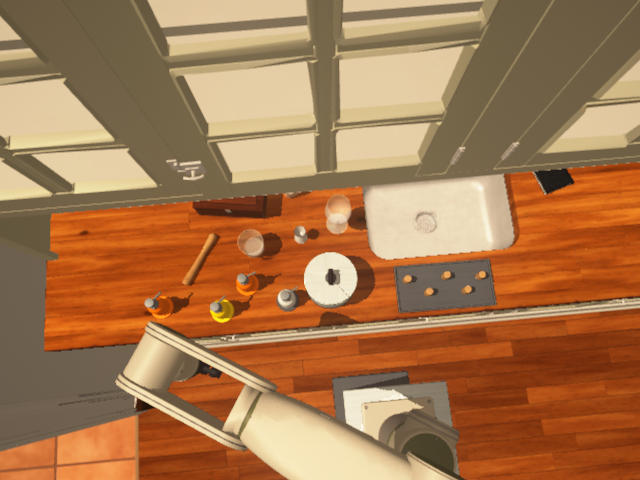

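Candidates for the cleaner, as scene / top pixels:
- White with grey cap: (262,262) / (287,298). This is the one I choose.
- Orange: (243,230) / (247,283) and (168,198) / (158,306).
- Yellow: (206,232) / (221,309).

The bin is at top (331,279), and the five corks are in the tray around top (407–482, 275–292). I'll check the choice in one close crop and measure.

```bash
cat >> h.py <<'E'
def ray(s,u,v):
    K=s['mtx']; d=np.array([(u-K[0,2])/K[0,0],-(v-K[1,2])/K[1,1],-1.])
    return s['eye'],Ro.from_euler('xyz',s['attitude'],degrees=True).as_matrix()@d
def onz(s,u,v,z):
    e,d=ray(s,u,v); return e+d*(z-e[2])/d[2]
def proj(s,p):
    R=Ro.from_euler('xyz',s['attitude'],degrees=True).as_matrix(); c=R.T@(np.array(p,float)-s['eye']); K=s['mtx']
    return np.array([K[0,2]+K[0,0]*c[0]/-c[2],K[1,2]+K[1,1]*c[1]/c[2]])
def tri(s1,p1,s2,p2):
    e1,d1=ray(s1,*p1);e2,d2=ray(s2,*p2); A=np.stack([d1,-d2],1)
    t=np.linalg.lstsq(A,e2-e1,rcond=None)[0]; a=e1+t[0]*d1;b=e2+t[1]*d2
    return (a+b)/2,np.linalg.norm(a-b)
def corks(s,ztop=48,roi=None):
    hsv=cv2.cvtColor(s['img'],cv2.COLOR_BGR2HSV)
E
python3 - <<'E'
from h import *
t=snap('top');s=snap('scene')
a=cv2.resize(t['img'][240:325,265:375],None,fx=5,fy=5,interpolation=cv2.INTER_CUBIC)
b=cv2.resize(s['img'][230:315,240:350],None,fx=5,fy=5,interpolation=cv2.INTER_CUBIC)
cv2.imwrite('pics/c1.png',cv2.resize(np.vstack([a,b]),None,fx=.7,fy=.7))
# corks: pixels in tray, warm
for n,im,roi in [('top',t,(395,258,497,313)),('scene',s,(348,315,482,420))]:
    x0,y0,x1,y1=roi; c=im['img'][y0:y1,x0:x1].astype(int)
    m=((c[...,2]-c[...,0]>45)&(c[...,2]>120)).astype(np.uint8)
    k,l,st,ce=cv2.connectedComponentsWithStats(m)
    for i in range(1,k):
        if 20<st[i,4]<200: 
            u,v=ce[i]+[x0,y0]; print(n,st[i],np.round([u,v],1),np.round(onz(im,u,v,30),0))
# white disc of bin in top
c=t['img'][245:312,298:362]; m=(c.min(2)>120).astype(np.uint8)
k,l,st,ce=cv2.connectedComponentsWithStats(m); i=1+np.argmax(st[1:,4]); print('bin',st[i],ce[i]+[298,245])
E
```

```text
top [46 13 10  9 71] [445.5 274.9] [ 470. -199.   30.]
top [80 13 11  9 77] [480.  274.8] [ 460. -308.   30.]
top [ 7 17 10  9 66] [406.5 278.9] [469. -75.  30.]
top [ 0 22  5 33 84] [396.  300.1] [406. -33.  30.]
top [66 27 11  9 74] [466.1 289.2] [ 419. -257.   30.]
top [29 29 10 10 68] [428.1 291.5] [ 423. -137.   30.]
scene [28  6  9 13 62] [379.6 325.7] [479. -71.  30.]
scene [38 31 10 12 69] [390.2 350.8] [ 432. -133.   30.]
scene [68 31 10 12 71] [420.5 350.5] [ 479. -196.   30.]
scene [104  57  11  12  81] [456.8 376.5] [ 469. -307.   30.]
scene [78 58 10 13 78] [430.4 377.8] [ 427. -255.   30.]
scene [ 0 68 32 21 41] [363.8 393.4] [ 295. -143.   30.]
bin [   6    7   53   53 2056] [329.62451362 278.35603113]
```

View pics/c1.png

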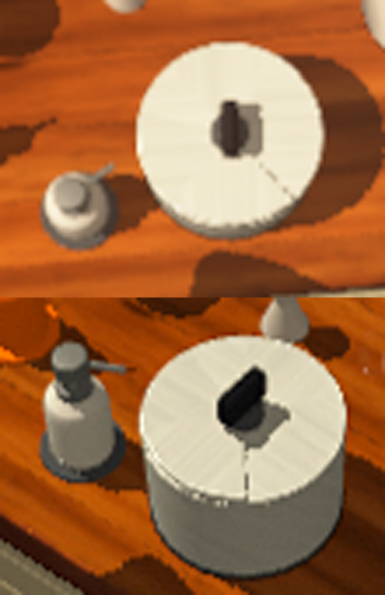

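The crop confirms the white bottle with the grey cap, spout towards the bin: cap at top (285.6,296), scene (260,245). The knob is at top (331,276.6), bar roughly along world x. The shutter's edge line is visible to its lower right.

```bash
python3 - <<'E'
from h import *
t=snap('top');s=snap('scene')
print('noz tri',tri(t,(285.6,296),s,(260,245.1)),'plane',onz(t,285.6,296,125),onz(s,260,245.1,125))
print('bin cover',onz(t,330.9,277.7,112), 'knob',onz(t,331,276.6,150))
f=lambda x,y:(x/3.5+265,y/3.5+240)
g=lambda x,y:(x/3.5+240,(y-297)/3.5+230)
for a,im,p,q,z in [('edge',t,f(255,165),f(297,197),115),('edge_s',s,g(246,440),g(247,497),115),('bar',t,f(231,157),f(231,98),150),('bar_s',s,g(219,403),g(265,370),152)]:
    P,Q=onz(im,*p,z),onz(im,*q,z); print(a,P,Q,np.degrees(np.arctan2(*(Q-P)[1::-1])))
# cover ellipse in scene
G=[g(140,418),g(346,418),g(243,337),g(243,500)]
print([onz(s,*p,112) for p in G])
for n,u,v,z in [('jig',300,232,70),('glass',337,215,100),('tumbler',251,241,88)]: print(n,onz(t,u,v,z))
E
```

```text
noz tri (array([437.73776686, 300.75389722, 140.34849543]), np.float64(6.9166119924782885)) plane [437.12715467 303.87511906 125.        ] [448.95709621 307.56483538 125.        ]
bin cover [481.28068712 165.2455762  112.        ] knob [478.17959701 165.75490282 150.        ]
edge [450.51956341 147.42757754 115.        ] [420.0237534  114.69030199 115.        ] -132.9698481509896
edge_s [466.16042457 148.18375704 115.        ] [424.76970384 116.14062047 115.        ] -142.25431319214997
bar [453.93783499 168.09309395 150.        ] [503.62252063 163.30085602 150.        ] -5.509308379292982
bar_s [460.95570981 168.58953345 152.        ] [506.31141076 159.20063245 152.        ] -11.695381060888797
[array([436.47099411, 228.31235327, 112.        ]), array([529.72358232,  99.580621  , 112.        ]), array([546.76499992, 211.83331085, 112.        ]), array([422.42259134, 118.21057947, 112.        ])]
jig [642.241829   246.91755731  70.        ]
glass [678.02796273 127.05377696 100.        ]
tumbler [622.8396893  400.13822416  88.        ]
```

>>> step_arm --targets '[[[30,-40,40,0,0,-0.12],[60,-80,68,0,0,-0.24],[85,-120,68,0,0,-0.36],[110,-160,68,0,0,-0.48],[130,-200,68,0,0,-0.6],[150,-235,68,0,0,-0.72],[165,-265,68,0,0,-0.84],[172,-287,68,0,0,-0.96],[172,-287,68,0,0,-1.08],[172,-287,68,0,0,-1.2],[172,-287,68,0,0,-1.3],[172,-287,68,0,0,-1.4]]]' --fingers 1

```text
time: 1.3
tool_pos: [440.2, 249.2, 321.4]
tcp_rot: [180.0, -0.0, 72.9]
ft_force: [0.3, -0.1, 0.3]
finger_gap: -0.2
grip_force: 0.0
```

>>> step_arm --targets '[[[0,0,0,0,0,-0.12],[0,0,0,0,0,-0.24],[0,0,0,0,0,-0.36],[0,0,0,0,0,-0.48],[0,0,0,0,0,-0.6],[0,0,0,0,0,-0.72],[0,0,0,0,0,-0.84],[0,0,0,0,0,-0.96],[0,0,0,0,0,-1.08],[0,0,0,0,0,-1.2],[0,0,0,0,0,-1.3],[0,0,0,0,0,-1.41]]]'

```text
time: 2.3
tool_pos: [439.8, 249.9, 321.3]
tcp_rot: [-180.0, -0.0, -7.8]
ft_force: [-0.5, 0.9, -0.2]
finger_gap: -0.2
grip_force: 0.0
```

```bash
python3 - <<'E'
from h import *
w=snap('wrist','w1.png'); q=r.sense(); print(q['time'],q['tool_pos'],q['tcp_rot'],q['joint_pos'],q['finger_gap'],w['eye'],w['attitude'],w['mtx'][0,0])
print([proj(w,p) for p in ([441,305,125],[483,165,112])])
E
```

```text
2.35 [439.80515179 249.88768779 321.28859786] [ 1.79999904e+02  4.48016444e-04 -8.28674984e+00] [ 2.37948675e+01 -8.29374363e+00  9.39235037e+01  1.56886686e-04
  9.43706706e+01  1.22081629e+02] 0.03356881319362207 [508.52724997 241.39456814 441.18417167] [-1.58183391e+01 -2.82365541e-02 -9.77608034e+01] 354.96916373135485
[array([262.17808651, 231.2835781 ]), array([408.64739957, 162.73894742])]
```

View pics/w1.png

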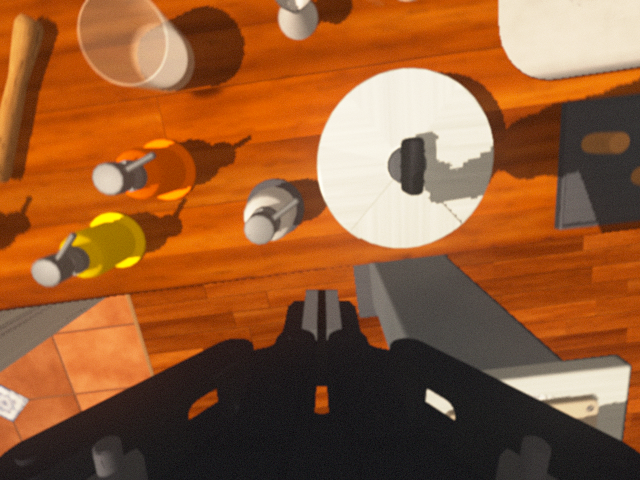

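Wrist view: the cap top is at (258,229). The cover circle is centred near (406,158), with edges at 317/494 and 68/248. The shutter edges end near (357,233) and (461,224), and the bar top runs from (413,138) to (412,194).

```bash
python3 - <<'E'
from h import *
w=snap('wrist')
c=w['img'][175:265,230:320]; print('noz',onz(w,258,229,125))
m=(w['img'].min(2)>130).astype(np.uint8); m[:60]=0;m[255:]=0;m[:,:312]=0;m[:,497:]=0
cs=cv2.findContours(m,cv2.RETR_EXTERNAL,cv2.CHAIN_APPROX_NONE)[0]; k=cv2.convexHull(max(cs,key=cv2.contourArea))[:,0]
P=np.array([onz(w,*p,112)[:2] for p in k]).astype(np.float32)
print('cover',cv2.minEnclosingCircle(P),cv2.fitEllipse(P)); C=np.array(cv2.fitEllipse(P)[0])
for p in [(357,233),(461,224)]:
    d=onz(w,*p,115)[:2]-C; print(np.linalg.norm(d),np.degrees(np.arctan2(d[1],d[0])))
d=w['img'].max(2)<45; d=d.astype(np.uint8); d[:130]=0;d[200:]=0;d[:,:385]=0;d[:,427:]=0
k,l,st,ce=cv2.connectedComponentsWithStats(d); i=1+np.argmax(st[1:,4]); print(st[i],ce[i])
pt=cv2.minAreaRect(np.argwhere(l==i)[:,::-1].astype(np.float32)); print(pt)
b=cv2.boxPoints(pt); print([onz(w,*q,152)[:2] for q in b], onz(w,*pt[0],140))
E
```

```text
noz [444.12048863 308.36089341 125.        ]
cover ((482.7223205566406, 169.20040893554688), 79.76276397705078) ((482.9512634277344, 169.17279052734375), (158.31729125976562, 159.33946228027344), 178.6071014404297)
76.31401943170523 139.59536377385737
79.69890054649801 -142.81848760451385Traceback (most recent call last):
  File "<stdin>", line 11, in <module>
    return _wrapfunc(a, 'argmax', axis=axis, out=out, **kwds)
    return bound(*args, **kwds)
ValueError: attempt to get argmax of an empty sequence
```

>>> step_arm --targets '[[[2,28,-35,0,0,0],[3,56,-70,0,0,0],[3,56,-110,0,0,0],[3,56,-145,0,0,0],[3,56,-165,0,0,0],[3,56,-169,0,0,0],[3,56,-169,0,0,0],[3,56,-169,0,0,0]]]'

```text
time: 3.07
tool_pos: [443.7, 306.2, 154.0]
tcp_rot: [-179.9, -0.1, -7.4]
ft_force: [0.2, -0.0, 1.3]
finger_gap: -0.2
grip_force: 0.0
```

>>> step_arm --targets '[[[0,0,-2,0,0,0],[0,0,-4,0,0,0],[0,0,-6,0,0,0],[0,0,-8,0,0,0],[0,0,-10,0,0,0],[0,0,-10,0,0,0]]]'

```text
time: 3.57
tool_pos: [443.7, 306.2, 143.1]
tcp_rot: [-179.9, -0.1, -7.5]
ft_force: [1.5, 0.4, 5.7]
finger_gap: 0.4
grip_force: 2.8
```

>>> step_arm --targets '[[[0,0,-2,0,0,0],[0,0,-4,0,0,0],[0,0,-5,0,0,0],[0,0,-5,0,0,0],[0,0,-5,0,0,0]]]'

```text
time: 3.98
tool_pos: [443.8, 306.3, 139.0]
tcp_rot: [-179.9, -0.1, -7.5]
ft_force: [-0.9, -1.5, 11.0]
finger_gap: 0.3
grip_force: 5.2
```

>>> step_arm --targets '[[[0,0,-1,0,0,0],[0,0,-1,0,0,0],[0,0,-1,0,0,0],[0,0,12,0,0,0],[0,0,40,0,0,0],[0,0,70,0,0,0],[0,0,105,0,0,0],[0,-35,140,0,0,0],[0,-70,140,0,0,0],[0,-105,140,0,0,0],[0,-139,140,0,0,0],[0,-139,140,0,0,0]]]' --fingers -1

```text
time: 4.98
tool_pos: [442.8, 162.1, 278.2]
tcp_rot: [179.9, -0.0, -7.7]
ft_force: [-0.5, -1.2, -1.0]
finger_gap: 85.4
grip_force: 0.0
```

```bash
python3 - <<'E'
from h import *
w=snap('wrist'); q=r.sense(); print(q['time'],q['tool_pos'],q['tcp_rot'])
K=proj(w,[483,167,150]); print(K)
u,v=K.astype(int); im=w['img'][max(v-130,0):v+150,max(u-150,0):u+150]; print(max(v-130,0),max(u-150,0)); cv2.imwrite('pics/w2.png',cv2.resize(im,None,fx=2,fy=2))
E
```

```text
5.0333 [442.79758207 164.24181524 278.02794373] [ 1.79967190e+02 -2.40481713e-02 -7.74989380e+00]
[307.17566341 190.57842949]
60 157
```

View pics/w2.png

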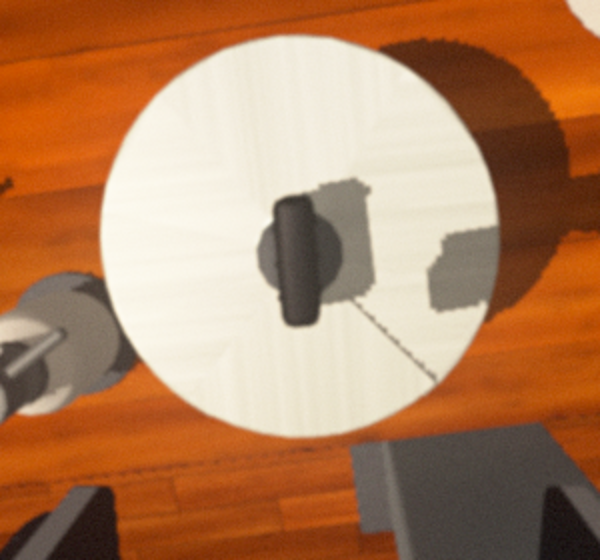

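Close wrist view: in crop pixels the cover circle is centred at (300,237). The bar top runs from (293,200) to (300,322), and the shutter edge from (355,300) to (436,379).

```bash
python3 - <<'E'
from h import *
w=snap('wrist')
f=lambda x,y:(x/2+157,y/2+60)
for n,p,z in [('cover',(300,237),112),('bar',(297,262),150),('L',(101,237),112),('R',(499,237),112)]: print(n,onz(w,*f(*p),z))
for n,p,q,z in [('bar',(300,322),(293,200),152),('edge',(355,300),(436,379),115)]:
    P,Q=onz(w,*f(*p),z),onz(w,*f(*q),z); print(n,np.linalg.norm(P-Q),np.degrees(np.arctan2(*(Q-P)[1::-1])))
E
```

```text
cover [488.10265941 170.17443479 112.        ]
bar [482.86903241 170.5527486  150.        ]
L [498.70989444 248.46888291 112.        ]
R [477.48894798  91.83218286 112.        ]
bar 41.92053347315818 -5.111934123054662
edge 47.4798111794355 -142.00357896511147
```

>>> step_arm --targets '[[[20,1,0,0,0,0.055],[41,2,-20,0,0,0.055],[41,2,-55,0,0,0.055],[41,2,-90,0,0,0.055],[41,2,-120,0,0,0.055],[41,2,-134,0,0,0.055],[41,2,-134,0,0,0.055],[41,2,-134,0,0,0.055]]]'

```text
time: 5.75
tool_pos: [483.0, 169.7, 142.7]
tcp_rot: [180.0, 0.1, -4.3]
ft_force: [0.6, -0.3, 0.5]
finger_gap: 85.4
grip_force: 0.0
```

>>> step_arm --targets '[[[0,0,0,0,0,0],[0,0,0,0,0,0],[0,0,0,0,0,0],[0,0,0,0,0,0],[0,0,0,0,0,0],[0,0,0,0,0,0],[0,0,0,0,0,0],[0,0,0,0,0,0]]]' --fingers 1 --newtons 40

```text
time: 6.42
tool_pos: [485.4, 167.9, 145.9]
tcp_rot: [179.9, -0.2, -4.4]
ft_force: [-1.6, -6.2, 10.9]
finger_gap: 13.5
grip_force: 43.2
```

```bash
python3 - <<'E'
from h import *
q=r.sense(); print({k:np.round(v,2) for k,v in q.items()})
E
```

```text
{'time': np.float64(6.42), 'joint_pos': array([ 13.45,  -1.59, 106.11,  -0.15,  75.3 , 107.87]), 'qd': array([-0.19,  0.02,  0.05,  0.65, -0.29,  0.05]), 'joint_efforts': array([  2.11, -40.55, -43.16,   1.48,  -1.28,   0.17]), 'tool_pos': array([485.39, 167.87, 145.86]), 'tcp_rot': array([179.92,  -0.21,  -4.38]), 'ft_force': array([-1.63, -6.16, 10.88]), 'wrist_torque': array([-0.87,  0.21,  0.13]), 'grip_force': np.float64(43.18), 'finger_gap': np.float64(13.48)}
```

>>> step_arm --targets '[[[0,-1,3,0,0,0],[0,-1,3,0,0,0.1],[0,-1,3,0,0,0.2],[0,-1,3,0,0,0.28],[0,-1,3,0,0,0.28],[0,-1,3,0,0,0.28]]]'

```text
time: 6.92
tool_pos: [485.1, 168.5, 146.0]
tcp_rot: [-179.9, -0.2, 11.7]
ft_force: [10.6, 5.1, -11.8]
finger_gap: 12.7
grip_force: 43.2
```

```bash
python3 - <<'E'
from h import *
q=r.sense(); print({k:np.round(q[k],2) for k in ('tool_pos','tcp_rot','ft_force','wrist_torque','grip_force','finger_gap')})
E
```

```text
{'tool_pos': array([485.14, 168.53, 146.05]), 'tcp_rot': array([-179.94,   -0.2 ,   11.7 ]), 'ft_force': array([ 10.64,   5.15, -11.79]), 'wrist_torque': array([ 0.86, -1.73,  0.18]), 'grip_force': np.float64(43.17), 'finger_gap': np.float64(12.74)}
```

>>> step_arm --targets '[[[-1,0,-1.5,0,0,-0.12],[-1,0,-1.5,0,0,-0.24],[-1,0,-1.5,0,0,-0.36],[-1,0,-1.5,0,0,-0.48],[-1,0,-1.5,0,0,-0.56],[-1,0,-1.5,0,0,-0.56],[-1,0,-1.5,0,0,-0.44],[-1,0,-1.5,0,0,-0.32],[-1,0,-1.5,0,0,-0.2],[-1,0,-1.5,0,0,-0.08],[-1,0,-1.5,0,0,0],[-1,0,-1.5,0,0,0]]]'

```text
time: 7.92
tool_pos: [485.1, 168.5, 146.0]
tcp_rot: [-180.0, -0.3, 12.0]
ft_force: [9.9, 3.2, -4.9]
finger_gap: 13.0
grip_force: 44.7
```

>>> step_arm --targets '[[[0,0,0,0,0,-0.12],[0,0,0,0,0,-0.24],[0,0,0,0,0,-0.36],[0,0,0,0,0,-0.48],[0,0,0,0,0,-0.56],[0,0,0,0,0,-0.56],[0,0,0,0,0,-0.44],[0,0,0,0,0,-0.32],[0,0,0,0,0,-0.2],[0,0,0,0,0,-0.08],[0,0,0,0,0,0],[0,0,0,0,0,0]]]'

```text
time: 8.92
tool_pos: [485.2, 168.6, 146.0]
tcp_rot: [-180.0, -0.3, 12.0]
ft_force: [9.7, 3.2, -5.4]
finger_gap: 13.1
grip_force: 44.7
```

>>> step_arm --targets '[[[0,0,0,0,0,-0.12],[0,0,0,0,0,-0.24],[0,0,0,0,0,-0.36],[0,0,0,0,0,-0.48],[0,0,0,0,0,-0.56],[0,0,0,0,0,-0.56],[0,0,0,0,0,-0.44],[0,0,0,0,0,-0.32],[0,0,0,0,0,-0.2],[0,0,0,0,0,-0.08],[0,0,0,0,0,0],[0,0,0,0,0,0]]]'

```text
time: 9.92
tool_pos: [485.1, 168.6, 146.0]
tcp_rot: [-180.0, -0.3, 12.0]
ft_force: [10.6, 4.1, -5.5]
finger_gap: 13.3
grip_force: 44.7
```

>>> step_arm --targets '[[[0,0,0,0,0,-0.12],[0,0,0,0,0,-0.24],[0,0,0,0,0,-0.36],[0,0,0,0,0,-0.48],[0,0,0,0,0,-0.56],[0,0,0,0,0,-0.56],[0,0,0,0,0,-0.44],[0,0,0,0,0,-0.32],[0,0,0,0,0,-0.2],[0,0,0,0,0,-0.08],[0,0,0,0,0,0],[0,0,0,0,0,0]]]'

```text
time: 10.92
tool_pos: [485.1, 168.5, 146.0]
tcp_rot: [-180.0, -0.3, 12.0]
ft_force: [9.5, 2.5, -5.3]
finger_gap: 13.3
grip_force: 44.7
```

```bash
python3 - <<'E'
from h import *
q=r.sense(); print({k:np.round(q[k],2) for k in ('tool_pos','tcp_rot','ft_force','wrist_torque','grip_force','finger_gap')})
E
```

```text
{'tool_pos': array([485.12, 168.55, 146.01]), 'tcp_rot': array([-179.96,   -0.34,   11.97]), 'ft_force': array([ 9.45,  2.52, -5.27]), 'wrist_torque': array([ 0.6 , -1.54,  0.2 ]), 'grip_force': np.float64(44.68), 'finger_gap': np.float64(13.35)}
```

>>> step_arm --targets '[[[1,0,-1,0,0,0.08],[1,0,-1,0,0,0.16],[1,0,-1,0,0,0.2],[1,0,-1,0,0,0.2]]]'

```text
time: 11.25
tool_pos: [485.1, 169.1, 145.9]
tcp_rot: [-179.9, -0.2, 23.3]
ft_force: [-0.7, 4.2, 6.9]
finger_gap: 13.4
grip_force: 47.2
```

```bash
python3 - <<'E'
from h import *
q=r.sense(); print({k:np.round(q[k],2) for k in ('tool_pos','tcp_rot','ft_force','wrist_torque','grip_force','finger_gap','joint_pos')})
E
```

```text
{'tool_pos': array([485.14, 169.11, 145.91]), 'tcp_rot': array([-179.94,   -0.24,   23.3 ]), 'ft_force': array([-0.69,  4.24,  6.86]), 'wrist_torque': array([0.77, 0.09, 0.18]), 'grip_force': np.float64(47.19), 'finger_gap': np.float64(13.36), 'joint_pos': array([ 1.3430e+01, -1.6300e+00,  1.0615e+02,  1.0000e-01,  7.5250e+01,
        8.0100e+01])}
```

>>> step_arm --targets '[[[0,0,0,0,0,0.11],[0,0,0,0,0,0.22],[0,0,0,0,0,0.33],[0,0,0,0,0,0.44],[0,0,0,0,0,0.55],[0,0,0,0,0,0.66],[0,0,0,0,0,0.77],[0,0,0,0,0,0.88],[0,0,0,0,0,0.98],[0,0,0,0,0,0.98],[0,0,0,0,0,0.98],[0,0,0,0,0,0.98]]]'

```text
time: 12.25
tool_pos: [483.0, 170.8, 145.8]
tcp_rot: [-179.9, -0.3, 79.4]
ft_force: [-12.8, 12.3, 15.6]
finger_gap: 13.1
grip_force: 48.7
```

```bash
python3 - <<'E'
from h import *
q=r.sense(); print({k:np.round(q[k],2) for k in ('tool_pos','tcp_rot','ft_force','wrist_torque','grip_force','finger_gap','joint_pos')})
E
```

```text
{'tool_pos': array([482.98, 170.8 , 145.83]), 'tcp_rot': array([-179.89,   -0.27,   79.36]), 'ft_force': array([-12.78,  12.32,  15.62]), 'wrist_torque': array([1.94, 2.07, 0.16]), 'grip_force': np.float64(48.71), 'finger_gap': np.float64(13.11), 'joint_pos': array([ 13.54,  -1.67, 106.2 ,   0.3 ,  75.46,  24.1 ])}
```

>>> step_arm --targets '[[[0,0,0,0,0,0],[0,0,0,0,0,0],[0,0,0,0,0,0],[0,0,0,0,0,0],[0,0,20,0,0,0],[0,0,50,0,0,0],[0,0,85,0,0,0],[0,0,120,0,0,-0.12],[0,-35,120,0,0,-0.24],[0,-70,120,0,0,-0.36],[0,-105,120,0,0,-0.48],[0,-140,120,0,0,-0.6]]]' --fingers -0.3

```text
time: 13.25
tool_pos: [483.6, 26.4, 263.9]
tcp_rot: [180.0, -0.0, 44.6]
ft_force: [1.2, 0.6, -0.6]
finger_gap: 55.2
grip_force: 0.0
```

>>> step_arm --targets '[[[-10,-35,10,0,0,-0.12],[-20,-70,20,0,0,-0.24],[-30,-105,30,0,0,-0.36],[-40,-140,30,0,0,-0.48],[-50,-175,30,0,0,-0.6],[-60,-200,30,0,0,-0.72],[-70,-220,30,0,0,-0.84],[-70,-220,30,0,0,-0.86],[-70,-220,30,0,0,-0.86],[-70,-220,30,0,0,-0.86]]]'

```text
time: 14.08
tool_pos: [413.9, -191.9, 293.6]
tcp_rot: [-180.0, 0.0, -4.3]
ft_force: [1.5, 0.2, 1.2]
finger_gap: 55.6
grip_force: 0.0
```

```bash
python3 - <<'E'
from h import *
w=snap('wrist','w3.png'); t=snap('top'); cv2.imwrite('pics/t3.png',cv2.resize(t['img'][240:320,290:500],None,fx=3,fy=3))
q=r.sense(); print({k:np.round(q[k],2) for k in ('time','tool_pos','tcp_rot','finger_gap','joint_pos')})
E
```

```text
{'time': np.float64(14.18), 'tool_pos': array([ 414.18, -191.33,  293.69]), 'tcp_rot': array([-179.98,    0.  ,   -4.21]), 'finger_gap': np.float64(55.42), 'joint_pos': array([-3.1250e+01, -1.6080e+01,  1.0346e+02,  2.0000e-02,  9.2630e+01,
        6.2960e+01])}
```

View pics/w3.png

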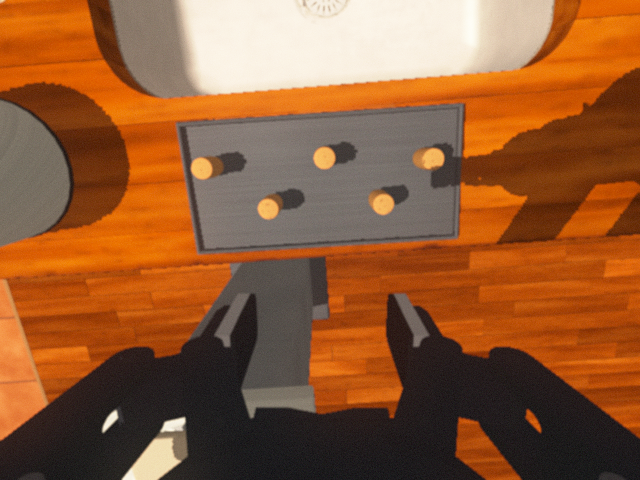

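View pics/t3.png

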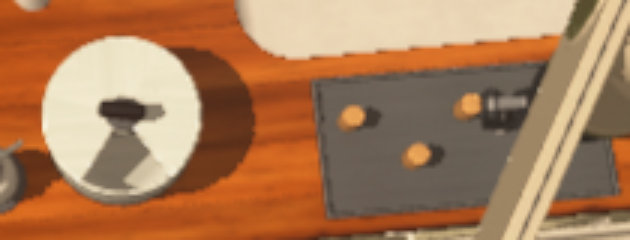

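The hole is open: the dark sector is at top-crop (112,160). All five corks are standing, tops in the wrist view at (203,168), (268,209), (323,157), (433,157) and (380,204).

```bash
cat >> h.py <<'E'
def findcorks(lo=20):
    w=snap('wrist'); hsv=cv2.cvtColor(w['img'],cv2.COLOR_BGR2HSV); c=w['img'].astype(int)
    def onTray(u,v):
        p=onz(w,u,v,30); return 370<p[0]<530 and -345<p[1]<-25
    # bright top faces
    m=((c[...,2]>165)&(c[...,2]-c[...,0]>60)).astype(np.uint8)
    k,l,st,ce=cv2.connectedComponentsWithStats(m); out=[]
    for i in range(1,k):
        if lo<st[i,4]<900 and onTray(*ce[i]):
            out.append((st[i,2:5],np.round(ce[i],1),np.round(onz(w,*ce[i],48)[:2],1)))
    return out
E
python3 - <<'E'
from h import *
for o in findcorks(): print(o)
E
```

```text
(array([ 22,  23, 405], dtype=int32), array([324.5, 157.9]), array([ 471.2, -197.9]))
(array([ 31,  22, 512], dtype=int32), array([429.2, 158.6]), array([ 462.9, -302.4]))
(array([ 22,  23, 394], dtype=int32), array([201.8, 168.1]), array([470.2, -74. ]))
(array([ 26,  22, 431], dtype=int32), array([381.8, 203.6]), array([ 421.1, -253.9]))
(array([ 21,  22, 362], dtype=int32), array([268.1, 208.7]), array([ 424.3, -135.9]))
```

>>> step_arm --targets '[[[20,35,-20,0,0,0],[40,70,-40,0,0,0],[56,105,-60,0,0,0],[56,117,-100,0,0,0],[56,117,-140,0,0,0],[56,117,-180,0,0,0],[56,117,-220,0,0,0],[56,117,-252,0,0,0],[56,117,-252,0,0,0],[56,117,-252,0,0,0]]]'

```text
time: 15.07
tool_pos: [468.1, -73.8, 40.4]
tcp_rot: [-179.9, 0.3, -4.3]
ft_force: [0.2, 0.1, 0.0]
finger_gap: 55.6
grip_force: 0.0
```

>>> step_arm --targets '[[[0,0,0,0,0,0],[0,0,0,0,0,0],[0,0,0,0,0,0],[0,0,0,0,0,0],[0,0,0,0,0,0],[0,0,0,0,0,0]]]' --fingers 1 --newtons 25

```text
time: 15.57
tool_pos: [472.4, -75.7, 44.9]
tcp_rot: [180.0, -0.3, -4.4]
ft_force: [0.0, 1.4, 8.8]
finger_gap: 21.7
grip_force: 24.3
```

>>> step_arm --targets '[[[0,0,30,0,0,0],[0,0,70,0,0,0],[0,10,110,0,0,0],[-5,35,140,0,0,0],[-12,75,150,0,0,0],[-20,115,150,0,0,0],[-26,155,150,0,0,0],[-32,195,150,0,0,0],[-34,230,150,0,0,0],[-34,247,150,0,0,0],[-34,247,150,0,0,0],[-34,247,130,0,0,0]]]'

```text
time: 16.57
tool_pos: [438.7, 173.6, 177.1]
tcp_rot: [-179.8, -0.5, -4.2]
ft_force: [1.9, -0.6, 0.3]
finger_gap: 21.9
grip_force: 24.7
```

```bash
python3 - <<'E'
from h import *
w=snap('wrist','w4.png'); q=r.sense(); print({k:np.round(q[k],2) for k in ('time','tool_pos','tcp_rot','finger_gap','grip_force')})
E
```

```text
{'time': np.float64(16.62), 'tool_pos': array([435.81, 172.06, 170.54]), 'tcp_rot': array([ 1.80e+02, -7.00e-02, -4.28e+00]), 'finger_gap': np.float64(22.27), 'grip_force': np.float64(24.74)}
```

View pics/w4.png

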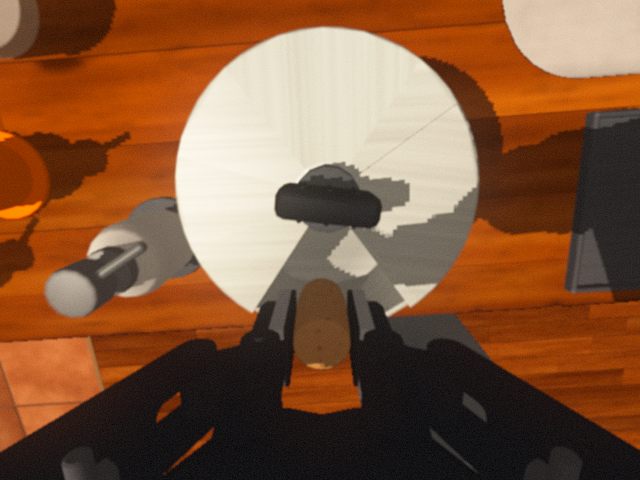

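The cork is held upright over the hole. The hole's edges are near (262,300) and (405,300), and the cork is at (322,310).

>>> step_arm --targets '[[[0,0,-15,0,0,0],[0,0,-30,0,0,0],[0,0,-30,0,0,0],[0,0,-30,0,0,0]]]'

```text
time: 16.95
tool_pos: [435.4, 171.0, 141.9]
tcp_rot: [180.0, 0.1, -4.4]
ft_force: [0.3, 0.5, -0.5]
finger_gap: 22.0
grip_force: 24.7
```

>>> step_arm --targets '[[[0,0,0,0,0,0],[0,0,0,0,0,0],[0,0,0,0,0,0],[0,0,30,0,0,0],[0,0,65,0,0,0],[0,-20,95,0,0,0],[0,-60,100,0,0,0],[0,-100,100,0,0,0],[0,-140,100,0,0,0],[0,-180,100,0,0,0],[0,-220,100,0,0,0],[-5,-260,100,0,0,0]]]' --fingers -0.3

```text
time: 17.95
tool_pos: [431.0, -90.1, 242.9]
tcp_rot: [180.0, -0.1, -4.3]
ft_force: [1.5, -0.1, 0.5]
finger_gap: 55.8
grip_force: 0.0
```

```bash
python3 - <<'E'
from h import *
q=r.sense(); print({k:np.round(q[k],2) for k in ('time','tool_pos','tcp_rot','finger_gap')})
for o in findcorks(): print(o)
t=snap('top','t5.png'); p=np.round(proj(t,[436,172,112])).astype(int);print(p); cv2.imwrite('pics/t5.png',cv2.resize(t['img'][p[1]-45:p[1]+35,p[0]-60:p[0]+60],None,fx=5,fy=5))
E
```

```text
{'time': np.float64(17.95), 'tool_pos': array([431.03, -90.11, 242.89]), 'tcp_rot': array([ 1.7997e+02, -1.2000e-01, -4.3500e+00]), 'finger_gap': np.float64(55.76)}
(array([ 37,  18, 466], dtype=int32), array([439.1, 167. ]), array([ 475. , -195.3]))
(array([ 42,  26, 542], dtype=int32), array([495.8, 223.6]), array([ 420.8, -247.2]))
(array([ 29,  25, 539], dtype=int32), array([373. , 228.3]), array([ 424.9, -136.2]))
[330 293]
```

View pics/t5.png

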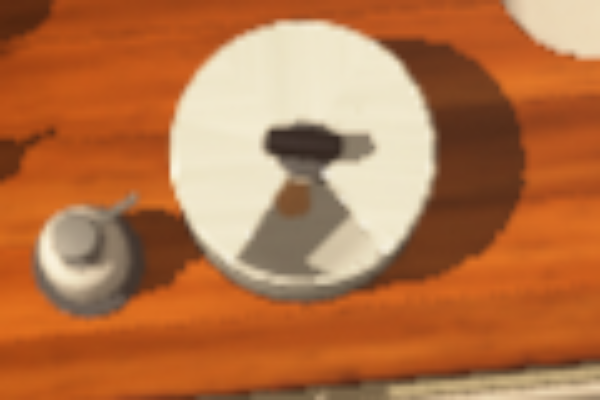

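The first cork is in the bin: a bit of it shows through the hole at crop (292,200). Next is cork B at (425,-136).

>>> step_arm --targets '[[[-3,-25,-30,0,0,0],[-6,-46,-65,0,0,0],[-6,-46,-105,0,0,0],[-6,-46,-145,0,0,0],[-6,-46,-180,0,0,0],[-6,-46,-201,0,0,0],[-6,-46,-201,0,0,0],[-6,-46,-201,0,0,0]]]'

```text
time: 18.72
tool_pos: [424.2, -133.3, 40.5]
tcp_rot: [-179.9, 0.1, -4.3]
ft_force: [0.5, -0.2, -0.2]
finger_gap: 55.3
grip_force: 0.0
```

>>> step_arm --targets '[[[0,0,0,0,0,0],[0,0,0,0,0,0],[0,0,0,0,0,0],[0,0,0,0,0,0],[0,0,0,0,0,0],[0,0,0,0,0,0]]]' --fingers 1 --newtons 30

```text
time: 19.22
tool_pos: [426.8, -134.8, 43.3]
tcp_rot: [179.9, -0.2, -4.4]
ft_force: [-1.0, 0.9, 6.8]
finger_gap: 22.1
grip_force: 29.1
```

>>> step_arm --targets '[[[0,0,30,0,0,0],[0,0,70,0,0,0],[0,10,110,0,0,0],[2,45,140,0,0,0],[4,85,150,0,0,0],[6,125,150,0,0,0],[8,165,150,0,0,0],[10,205,150,0,0,0],[12,245,150,0,0,0],[12,285,150,0,0,0],[12,307,150,0,0,0],[12,307,150,0,0,0]]]'

```text
time: 20.22
tool_pos: [436.8, 177.1, 192.3]
tcp_rot: [-179.9, -0.1, -4.1]
ft_force: [-0.4, 0.8, -0.4]
finger_gap: 22.1
grip_force: 29.7
```

>>> step_arm --targets '[[[0,-1,-20,0,0,0],[0,-1,-40,0,0,0],[0,-1,-51,0,0,0],[0,-1,-51,0,0,0],[0,-1,-51,0,0,0]]]'

```text
time: 20.63
tool_pos: [436.7, 171.4, 140.0]
tcp_rot: [180.0, 0.0, -4.4]
ft_force: [1.2, 1.1, 0.1]
finger_gap: 21.9
grip_force: 29.7
```

>>> step_arm --targets '[[[0,0,0,0,0,0],[0,0,0,0,0,0],[0,0,0,0,0,0],[0,0,30,0,0,0],[0,0,65,0,0,0],[0,-20,95,0,0,0],[0,-60,100,0,0,0],[0,-100,100,0,0,0],[0,-140,100,0,0,0],[0,-180,100,0,0,0],[0,-220,100,0,0,0],[-5,-260,100,0,0,0]]]' --fingers -0.3

```text
time: 21.63
tool_pos: [432.1, -90.2, 240.9]
tcp_rot: [180.0, -0.1, -4.4]
ft_force: [1.4, -0.4, 0.4]
finger_gap: 55.6
grip_force: 0.0
```

>>> step_arm --targets '[[[0,-40,0,0,0,0],[0,-80,0,0,0,0],[0,-110,0,0,0,0],[0,-110,0,0,0,0]]]'

```text
time: 21.97
tool_pos: [431.4, -203.3, 240.6]
tcp_rot: [179.8, -0.1, -4.6]
ft_force: [-0.2, 0.6, -0.5]
finger_gap: 55.5
grip_force: 0.0
```

```bash
python3 - <<'E'
from h import *
q=r.sense(); print({k:np.round(q[k],2) for k in ('time','tool_pos','tcp_rot','finger_gap')})
for o in findcorks(): print(o)
t=snap('top'); p=np.array([330,293]); cv2.imwrite('pics/t6.png',np.hstack([cv2.resize(t['img'][p[1]-40:p[1]+20,p[0]-40:p[0]+40],None,fx=5,fy=5),cv2.resize(snap('wrist')['img'],(400,300))]))
E
```

```text
{'time': np.float64(21.97), 'tool_pos': array([ 431.41, -203.3 ,  240.65]), 'tcp_rot': array([ 1.7984e+02, -7.0000e-02, -4.6300e+00]), 'finger_gap': np.float64(55.51)}
(array([ 26,  26, 522], dtype=int32), array([311.4, 181.5]), array([ 471.3, -197.7]))
(array([13,  6, 51], dtype=int32), array([438.3, 172. ]), array([ 470.6, -307.8]))
(array([ 28,  27, 534], dtype=int32), array([377.8, 232. ]), array([ 421.5, -253.6]))
```

View pics/t6.png

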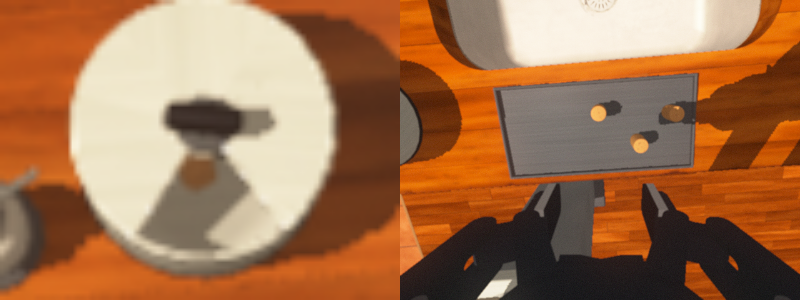

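Two corks are in (one visible in the hole) and three still stand. Next is E at (421,-254).

>>> step_arm --targets '[[[-5,-30,-30,0,0,0],[-10,-54,-65,0,0,0],[-10,-54,-105,0,0,0],[-10,-54,-145,0,0,0],[-10,-54,-180,0,0,0],[-10,-54,-200,0,0,0],[-10,-54,-200,0,0,0],[-10,-54,-200,0,0,0]]]'

```text
time: 22.78
tool_pos: [421.5, -250.4, 39.3]
tcp_rot: [-179.9, 0.1, -4.3]
ft_force: [0.4, 0.7, 0.3]
finger_gap: 55.7
grip_force: 0.0
```

>>> step_arm --targets '[[[0,0,0,0,0,0],[0,0,0,0,0,0],[0,0,0,0,0,0],[0,0,0,0,0,0],[0,0,0,0,0,0],[0,0,0,0,0,0]]]' --fingers 1

```text
time: 23.28
tool_pos: [423.6, -253.1, 42.4]
tcp_rot: [179.9, -0.2, -4.4]
ft_force: [1.2, 1.6, 6.8]
finger_gap: 22.3
grip_force: 29.1
```

>>> step_arm --targets '[[[0,0,30,0,0,0],[0,0,70,0,0,0],[0,20,110,0,0,0],[2,55,140,0,0,0],[4,95,150,0,0,0],[6,135,150,0,0,0],[8,175,150,0,0,0],[10,215,150,0,0,0],[12,255,150,0,0,0],[14,295,150,0,0,0],[15,335,150,0,0,0],[15,375,150,0,0,0]]]'

```text
time: 24.28
tool_pos: [437.2, 125.1, 191.5]
tcp_rot: [-180.0, -0.2, -4.4]
ft_force: [0.1, -0.2, -0.8]
finger_gap: 22.2
grip_force: 29.6
```

>>> step_arm --targets '[[[0,40,0,0,0,0],[0,51,0,0,0,0],[0,51,0,0,0,0],[0,51,-20,0,0,0],[0,51,-20,0,0,0]]]'

```text
time: 24.7
tool_pos: [435.7, 173.0, 167.8]
tcp_rot: [179.9, 0.1, -4.3]
ft_force: [-0.6, 0.1, -0.7]
finger_gap: 22.3
grip_force: 29.7
```

>>> step_arm --targets '[[[0,-1,-15,0,0,0],[0,-1,-29,0,0,0],[0,-1,-29,0,0,0],[0,-1,-29,0,0,0]]]'

```text
time: 25.03
tool_pos: [436.5, 171.8, 140.9]
tcp_rot: [180.0, 0.1, -4.4]
ft_force: [-0.1, 1.2, 0.2]
finger_gap: 22.0
grip_force: 29.7
```

>>> step_arm --targets '[[[0,0,0,0,0,0],[0,0,0,0,0,0],[0,0,0,0,0,0],[0,0,30,0,0,0],[0,0,65,0,0,0],[0,-20,95,0,0,0],[0,-60,100,0,0,0],[0,-100,100,0,0,0],[0,-140,100,0,0,0],[0,-180,100,0,0,0],[0,-220,100,0,0,0],[-5,-260,100,0,0,0]]]' --fingers -0.3

```text
time: 26.03
tool_pos: [432.0, -89.1, 241.8]
tcp_rot: [180.0, -0.1, -4.3]
ft_force: [0.1, -0.1, 0.8]
finger_gap: 55.7
grip_force: 0.0
```

>>> step_arm --targets '[[[0,-40,0,0,0,0],[0,-80,0,0,0,0],[0,-110,0,0,0,0],[0,-110,0,0,0,0],[0,-110,0,0,0,0]]]'

```text
time: 26.45
tool_pos: [431.6, -198.6, 241.2]
tcp_rot: [180.0, -0.0, -4.6]
ft_force: [0.3, 1.0, 0.3]
finger_gap: 55.5
grip_force: 0.0
```

```bash
python3 - <<'E'
from h import *
q=r.sense(); print({k:np.round(q[k],2) for k in ('time','tool_pos','tcp_rot','finger_gap')})
for o in findcorks(): print(o)
t=snap('top'); p=np.array([330,293]); cv2.imwrite('pics/t7.png',np.hstack([cv2.resize(t['img'][p[1]-40:p[1]+20,p[0]-40:p[0]+40],None,fx=5,fy=5),cv2.resize(snap('wrist')['img'],(400,300))]))
E
```

```text
{'time': np.float64(26.45), 'tool_pos': array([ 431.63, -198.61,  241.24]), 'tcp_rot': array([ 1.80e+02, -2.00e-02, -4.55e+00]), 'finger_gap': np.float64(55.47)}
(array([ 26,  25, 517], dtype=int32), array([317.5, 180.9]), array([ 471.5, -197.7]))
(array([10,  6, 39], dtype=int32), array([442.5, 171.8]), array([ 470.7, -306.3]))
```

View pics/t7.png

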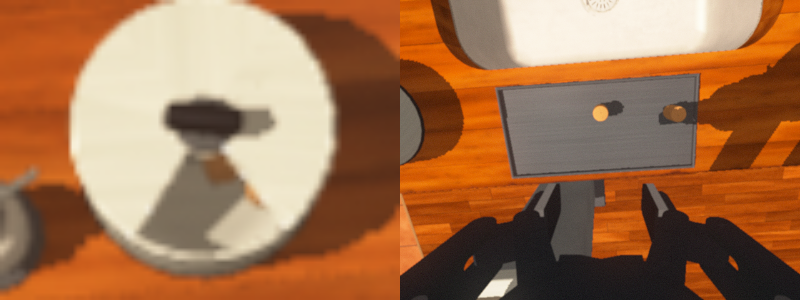

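Three corks are in; C (wrist half, 600,113) and D (675,112) remain. Now C at (471,-198).

>>> step_arm --targets '[[[20,0,-30,0,0,0],[40,1,-65,0,0,0],[40,1,-105,0,0,0],[40,1,-145,0,0,0],[40,1,-180,0,0,0],[40,1,-200,0,0,0],[40,1,-200,0,0,0],[40,1,-200,0,0,0]]]'

```text
time: 27.27
tool_pos: [471.2, -194.4, 40.2]
tcp_rot: [-179.9, 0.1, -4.3]
ft_force: [-0.1, 0.6, 1.0]
finger_gap: 55.5
grip_force: 0.0
```

>>> step_arm --targets '[[[0,0,0,0,0,0],[0,0,0,0,0,0],[0,0,0,0,0,0],[0,0,0,0,0,0],[0,0,0,0,0,0],[0,0,0,0,0,0]]]' --fingers 1

```text
time: 27.77
tool_pos: [473.8, -196.9, 43.5]
tcp_rot: [179.9, -0.2, -4.4]
ft_force: [-1.0, 2.3, 7.4]
finger_gap: 21.9
grip_force: 29.1
```

>>> step_arm --targets '[[[0,0,30,0,0,0],[0,0,70,0,0,0],[-2,20,110,0,0,0],[-5,55,140,0,0,0],[-10,95,150,0,0,0],[-15,134,150,0,0,0],[-20,173,150,0,0,0],[-25,212,150,0,0,0],[-30,251,150,0,0,0],[-35,290,150,0,0,0],[-35,330,150,0,0,0],[-35,368,150,0,0,0]]]'

```text
time: 28.77
tool_pos: [436.8, 174.1, 192.5]
tcp_rot: [-179.9, -0.2, -4.4]
ft_force: [1.5, -0.8, 1.1]
finger_gap: 22.1
grip_force: 29.6
```

>>> step_arm --targets '[[[0,1,0,0,0,0],[0,1,-15,0,0,0],[0,1,-20,0,0,0],[0,1,-20,0,0,0]]]'

```text
time: 29.1
tool_pos: [436.1, 172.5, 170.0]
tcp_rot: [180.0, 0.1, -4.4]
ft_force: [-0.2, 0.6, -0.8]
finger_gap: 21.9
grip_force: 29.7
```

>>> step_arm --targets '[[[0,-1,-15,0,0,0],[0,-1,-30,0,0,0],[0,-1,-30,0,0,0],[0,-1,-30,0,0,0]]]'

```text
time: 29.43
tool_pos: [436.5, 171.1, 140.8]
tcp_rot: [180.0, 0.1, -4.4]
ft_force: [0.4, -0.1, 0.3]
finger_gap: 21.9
grip_force: 29.7
```

>>> step_arm --targets '[[[0,0,0,0,0,0],[0,0,0,0,0,0],[0,0,0,0,0,0],[0,0,30,0,0,0],[0,0,65,0,0,0],[0,-20,95,0,0,0],[0,-60,100,0,0,0],[0,-100,100,0,0,0],[0,-140,100,0,0,0],[0,-180,100,0,0,0],[0,-220,100,0,0,0],[-5,-260,100,0,0,0]]]' --fingers -0.3

```text
time: 30.43
tool_pos: [432.1, -90.1, 241.8]
tcp_rot: [180.0, -0.1, -4.3]
ft_force: [1.0, -0.0, -0.2]
finger_gap: 55.4
grip_force: 0.0
```

>>> step_arm --targets '[[[0,-40,0,0,0,0],[0,-80,0,0,0,0],[0,-120,0,0,0,0],[0,-160,0,0,0,0],[0,-200,0,0,0,0],[0,-210,0,0,0,0],[0,-210,0,0,0,0],[0,-210,0,0,0,0]]]'

```text
time: 31.1
tool_pos: [431.7, -298.3, 240.9]
tcp_rot: [-180.0, 0.0, -4.5]
ft_force: [-0.4, 0.6, 0.2]
finger_gap: 55.3
grip_force: 0.0
```

```bash
python3 - <<'E'
from h import *
q=r.sense(); print({k:np.round(q[k],2) for k in ('time','tool_pos','tcp_rot','finger_gap')})
for o in findcorks(): print(o)
w=snap('wrist');t=snap('top'); p=np.array([330,293]); u,v=np.round(proj(w,[465,-307,48])).astype(int); print(u,v)
cv2.imwrite('pics/t8.png',np.hstack([cv2.resize(t['img'][p[1]-40:p[1]+20,p[0]-40:p[0]+40],None,fx=5,fy=5),cv2.resize(w['img'][v-45:v+45,u-60:u+60],(400,300))]))
E
```

```text
{'time': np.float64(31.1), 'tool_pos': array([ 431.71, -298.26,  240.94]), 'tcp_rot': array([-1.7996e+02,  1.0000e-02, -4.4600e+00]), 'finger_gap': np.float64(55.33)}
(array([ 25,  25, 513], dtype=int32), array([329.1, 190.9]), array([ 462.2, -306.7]))
330 188
```

View pics/t8.png

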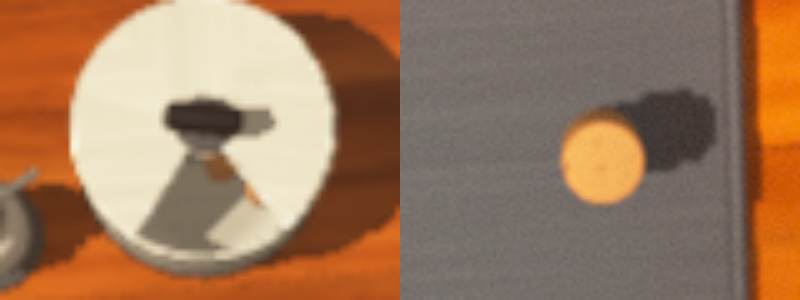

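Four corks are in and the hole area is clear. The last cork stands at wrist (329,191), which is (462,-307).

>>> step_arm --targets '[[[15,-4,-30,0,0,0],[31,-8,-65,0,0,0],[31,-8,-105,0,0,0],[31,-8,-145,0,0,0],[31,-8,-180,0,0,0],[31,-8,-200,0,0,0],[31,-8,-200,0,0,0],[31,-8,-200,0,0,0]]]'

```text
time: 31.92
tool_pos: [462.5, -304.4, 40.2]
tcp_rot: [-179.9, 0.1, -4.3]
ft_force: [0.2, 0.3, 0.9]
finger_gap: 55.8
grip_force: 0.0
```

>>> step_arm --targets '[[[0,0,0,0,0,0],[0,0,0,0,0,0],[0,0,0,0,0,0],[0,0,0,0,0,0],[0,0,0,0,0,0],[0,0,0,0,0,0]]]' --fingers 1

```text
time: 32.42
tool_pos: [464.6, -307.2, 43.6]
tcp_rot: [179.9, -0.2, -4.4]
ft_force: [0.4, 1.3, 7.3]
finger_gap: 22.3
grip_force: 29.1
```

>>> step_arm --targets '[[[0,0,30,0,0,0],[0,0,70,0,0,0],[0,20,110,0,0,0],[-3,55,140,0,0,0],[-6,95,150,0,0,0],[-10,134,150,0,0,0],[-14,173,150,0,0,0],[-18,212,150,0,0,0],[-22,251,150,0,0,0],[-26,290,150,0,0,0],[-26,330,150,0,0,0],[-26,368,150,0,0,0]]]'

```text
time: 33.42
tool_pos: [436.8, 63.8, 192.4]
tcp_rot: [-180.0, -0.2, -4.4]
ft_force: [0.9, -0.2, 0.2]
finger_gap: 22.4
grip_force: 29.7
```

>>> step_arm --targets '[[[0,40,0,0,0,0],[0,80,0,0,0,0],[0,108,0,0,0,0],[0,108,0,0,0,0],[0,108,-15,0,0,0],[0,108,-20,0,0,0],[0,108,-20,0,0,0]]]'

```text
time: 34.0
tool_pos: [436.0, 169.4, 169.9]
tcp_rot: [180.0, 0.1, -4.4]
ft_force: [-1.2, -0.6, -0.3]
finger_gap: 22.0
grip_force: 29.7
```

>>> step_arm --targets '[[[0,2,-15,0,0,0],[0,2,-30,0,0,0],[0,2,-30,0,0,0],[0,2,-30,0,0,0]]]'

```text
time: 34.33
tool_pos: [436.5, 171.2, 140.8]
tcp_rot: [180.0, 0.1, -4.4]
ft_force: [-0.6, 0.4, 0.5]
finger_gap: 22.0
grip_force: 29.8
```

>>> step_arm --targets '[[[0,0,0,0,0,0],[0,0,0,0,0,0],[0,0,0,0,0,0],[0,0,30,0,0,0],[0,0,65,0,0,0],[-20,0,100,0,0,0.1],[-40,0,120,0,0,0.22],[-40,0,120,0,0,0.34],[-40,0,120,0,0,0.34],[-40,0,120,0,0,0.34]]]' --fingers -0.3

```text
time: 35.17
tool_pos: [397.0, 171.9, 261.2]
tcp_rot: [180.0, -0.1, 14.9]
ft_force: [-0.1, 0.1, -0.2]
finger_gap: 55.8
grip_force: 0.0
```

```bash
python3 - <<'E'
from h import *
q=r.sense(); print({k:np.round(q[k],2) for k in ('time','tool_pos','tcp_rot','finger_gap','joint_pos')})
w=snap('wrist'); t=snap('top')
cv2.imwrite('pics/w9.png',np.vstack([w['img'][60:360],t['img'][200:330]]))
E
```

```text
{'time': np.float64(35.17), 'tool_pos': array([397.04, 171.94, 261.23]), 'tcp_rot': array([ 1.800e+02, -8.000e-02,  1.491e+01]), 'finger_gap': np.float64(55.75), 'joint_pos': array([ 16.62, -19.67, 109.67,  -0.  ,  89.92,  91.72])}
```

View pics/w9.png

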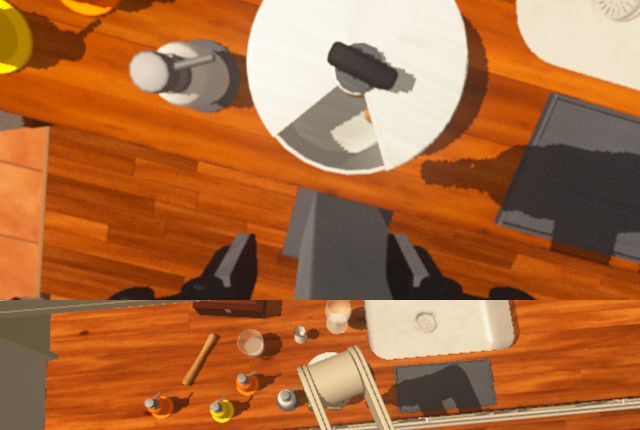

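All corks are in and the tray is empty (the hole shows only a sliver of cork well below). Now I'll turn the knob back.

>>> step_arm --targets '[[[20,-1,0,0,0,0.12],[40,-2,0,0,0,0.24],[60,-3,0,0,0,0.36],[80,-3,0,0,0,0.48],[87,-3,0,0,0,0.6],[87,-3,0,0,0,0.72],[87,-3,0,0,0,0.84],[87,-3,0,0,0,0.96],[87,-3,-20,0,0,1.08],[87,-3,-40,0,0,1.126],[87,-3,-60,0,0,1.126],[87,-3,-60,0,0,1.126]]]'

```text
time: 36.27
tool_pos: [481.0, 168.0, 194.8]
tcp_rot: [-179.5, 0.2, 79.5]
ft_force: [-0.8, 0.2, -1.4]
finger_gap: 55.5
grip_force: 0.0
```

>>> step_arm --targets '[[[0,0,-25,0,0,0],[0,0,-50,0,0,0],[0,0,-56,0,0,0],[0,0,-56,0,0,0]]]'

```text
time: 36.6
tool_pos: [482.2, 168.4, 142.6]
tcp_rot: [-179.7, 0.1, 79.5]
ft_force: [-0.6, -0.1, -0.3]
finger_gap: 55.5
grip_force: 0.0
```

>>> step_arm --targets '[[[0,0,0,0,0,0],[0,0,0,0,0,0],[0,0,0,0,0,0],[0,0,0,0,0,0],[0,0,0,0,0,0],[0,0,0,0,0,0],[0,0,0,0,0,0]]]' --fingers 1 --newtons 45

```text
time: 37.18
tool_pos: [482.8, 169.6, 146.8]
tcp_rot: [-179.9, -0.0, 79.6]
ft_force: [-15.1, 0.3, 14.0]
finger_gap: 13.4
grip_force: 45.2
```

>>> step_arm --targets '[[[-1,0,2,0,0,-0.11],[-1,0,2,0,0,-0.22],[-1,0,2,0,0,-0.33],[-1,0,2,0,0,-0.44],[-1,0,2,0,0,-0.55],[-1,0,2,0,0,-0.66],[-1,0,2,0,0,-0.77],[-1,0,2,0,0,-0.88],[-1,0,2,0,0,-0.99],[-1,0,2,0,0,-1.1],[-1,0,2,0,0,-1.21],[-1,0,2,0,0,-1.32]]]'

```text
time: 38.18
tool_pos: [483.8, 168.1, 147.1]
tcp_rot: [179.9, -0.1, 3.7]
ft_force: [6.8, -4.6, -9.2]
finger_gap: 13.1
grip_force: 46.2
```

>>> step_arm --targets '[[[0,0,0,0,0,-0.08],[0,0,0,0,0,-0.146],[0,0,0,0,0,-0.146],[0,0,0,0,0,-0.146]]]'

```text
time: 38.52
tool_pos: [483.8, 167.9, 147.1]
tcp_rot: [179.9, -0.1, -4.4]
ft_force: [6.8, -4.8, -9.0]
finger_gap: 13.1
grip_force: 46.3
```

```bash
python3 - <<'E'
from h import *
q=r.sense(); print({k:np.round(q[k],2) for k in ('time','tool_pos','tcp_rot','ft_force','wrist_torque','finger_gap','joint_pos')})
E
```

```text
{'time': np.float64(38.52), 'tool_pos': array([483.84, 167.94, 147.07]), 'tcp_rot': array([ 1.7993e+02, -1.3000e-01, -4.4500e+00]), 'ft_force': array([ 6.79, -4.83, -9.05]), 'wrist_torque': array([-0.68, -0.97, -0.23]), 'finger_gap': np.float64(13.06), 'joint_pos': array([ 13.48,  -1.82, 106.2 ,  -0.11,  75.51, 107.95])}
```

>>> step_arm --targets '[[[0,0,0,0,0,0],[0,0,0,0,0,0],[0,0,0,0,0,0],[0,0,0,0,0,0],[0,0,20,0,0,0],[0,0,50,0,0,0],[-10,0,85,0,0,0],[-25,-1,115,0,0,-0.03],[-41,-4,133,0,0,-0.055],[-41,-4,133,0,0,-0.055],[-41,-4,133,0,0,-0.055],[-41,-4,133,0,0,-0.055]]]' --fingers -1

```text
time: 39.52
tool_pos: [441.8, 165.0, 279.4]
tcp_rot: [-180.0, -0.0, -7.5]
ft_force: [-0.2, -1.1, -0.2]
finger_gap: 85.3
grip_force: 0.0
```

```bash
python3 - <<'E'
from h import *
q=r.sense(); print({k:np.round(q[k],2) for k in ('time','tool_pos','tcp_rot')})
w=snap('wrist'); cv2.imwrite('pics/w10.png',cv2.resize(w['img'][60:340,157:457],None,fx=2,fy=2))
E
```

```text
{'time': np.float64(39.52), 'tool_pos': array([441.83, 164.97, 279.39]), 'tcp_rot': array([-180.  ,   -0.  ,   -7.49])}
```

View pics/w10.png

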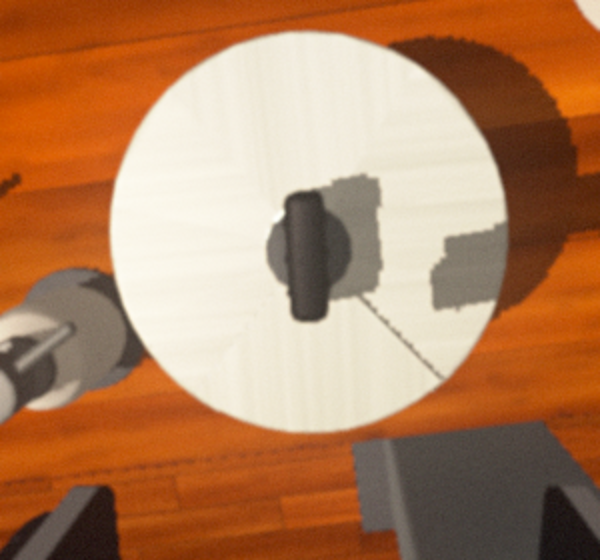

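The shutter is closed. Its edge runs from (361,295) to (441,377), and bar and edge are within about 1.5° of the starting view. The gripper is clear.

```bash
python3 -c "
from h import *
print(r.hand_in())"
```

```text
the job is handed in; nothing more can be done
None
```

I pressed the squirt cap and let it spring back, rocked the knob free and opened it, dropped all five corks in the bin, turned the shutter back to within about 1.5° of its starting view, and handed in at about 40 s; no verdict was shown.

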